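# Lay out door fittings in reverse order for refitting

### The job

The four door fittings lie on the coloured pads along the wooden plank in the order in which they came off the balcony door. Move them into the grey four-compartment tray in the reverse order, ready for refitting: the fitting at the left end of the plank goes to the compartment at the right end of the tray, the next one to the compartment beside it, and so on. Set each one down flat in the middle of its compartment, the same side up as it lay.

Things in the scene. Friction and masses are not known exactly. Their poses are not given: they have to be found in the camera images.
- hinge_mid (a point): Folded steel butt hinge lying flat, 60 mm long, 40 mm wide, 12 mm high, silver with a knuckle barrel along one long side. This point is its centre (6 mm above its underside); its y axis runs along the 60 mm length, x across the 40 mm width, z up. At the start it lies on the red pad. 90 to 160 g.
- knob_mid (a point): Brass door knob standing upright on its round base plate (52 mm across, 6 mm thick); above a thin neck the round grip is 46 mm across at its widest, 30 to 36 mm above the underside. 48 mm high in all. This point is its centre, 24 mm above the underside; z up. At the start it stands on the white pad. 190 to 330 g.
- latch_mid (a point): Black rim latch case, a box 60 mm long, 38 mm wide, 26 mm high with a brass bolt that sticks out 5 mm at one end and a brass strip on top. This point is the centre of the case (13 mm above its underside); y along the 60 mm length, bolt at +y, x across the 38 mm width, z up. At the start it lies on the green pad. 165 to 290 g.
- stop_mid (a point): Round door stop standing upright, a cylinder 40 mm across and 40 mm high, white with an orange top. This point is its centre (20 mm above its underside); z up. At the start it stands on the blue pad. 90 to 160 g.
- plank: Brown wooden plank, fixed, 90 mm deep (x), 460 mm long (y), 12 mm thick, carrying the row of pads. Its y axis points to the left seen from the robot. Origin on the table (underside), midway along the row; the pads' centres lie at y = +138, +46, -46 and -138 mm (x = 0), the colours in any order. An amber jar with a steel lid at y = +232 mm is not part of the job.
- tray: Grey tray, fixed, 100 mm deep (x), four compartments in a row along y (y to the left seen from the robot). Origin on the table (underside) in the middle of the row; compartment centres at y = +138, +46, -46, -138 mm (x = 0). Floor 6 mm above the table; black dividers 4 mm thick, 12 mm high over the floor; front and back open. A green tin at y = -208 mm is not part of the job.
- pad_red: Flat red plastic pad, 80 x 80 mm, 3 mm thick, fixed on the plank (its top is 15 mm above the table); it carries one fitting at the start. The origin is the centre of its underside; same axes as the plank.
- pad_white: Flat white plastic pad, 80 x 80 mm, 3 mm thick, fixed on the plank (its top is 15 mm above the table); it carries one fitting at the start. The origin is the centre of its underside; same axes as the plank.
- pad_green: Flat green plastic pad, 80 x 80 mm, 3 mm thick, fixed on the plank (its top is 15 mm above the table); it carries one fitting at the start. The origin is the centre of its underside; same axes as the plank.
- pad_blue: Flat blue plastic pad, 80 x 80 mm, 3 mm thick, fixed on the plank (its top is 15 mm above the table); it carries one fitting at the start. The origin is the centre of its underside; same axes as the plank.

How it is judged:
By the outcome, as a careful person would: the job done as asked, in the order asked, and still so for the second after the job is handed in, with the robot touching nothing.
It also fails if it takes over 96 s, if anything falls off the work surface, if the arm or the gripper's body presses on something with over 40 N, if the wrist force passes 120 N, or if a joint passes its speed limit or range.

### The arm

A 7-joint arm with a two-finger parallel gripper is mounted at the origin on the work surface. World frame = base frame: x ahead of the robot, y to its left, z up, the work surface at z = 0. Lengths are in m, angles in degrees, forces in N, time in s.
With the tool pointing down it reaches from about 0.35 to 0.9 m from the base axis. Payload 8.1 kg.
Tool frame: the origin (TCP) lies midway between the tips of the shut fingers; the grasp point (between the pads) lies behind it (bot.grip_point_offset is the z of the grasp point in the tool frame, in m); z points along the fingers, y is the direction in which the jaws open and shut (so a half turn about z gives the same grasp; the last joint's range is limited). The gripper opens to 92 mm and grips with 3 to 60 N. Pads are 19 mm wide; open, the fingers measure 130 mm over their backs; the gripper's body (75 mm by 190 mm) begins 47 mm behind the grasp point.
Start: joints at [-82.884, 24.895, 1.432, 90.138, -0.665, 64.973, -4.303], TCP at [0.141, 0.609, 0.227] pointing down, gripper open.
Joint ranges: [-149.89, 149.89], [-25.12, 119.58], [-72.63, 75.52], [4.76, 147.25], [-75.54, 255.54], [6.69, 114.76], [-157.13, 157.13]. Speed limits (degrees/s): [127.2, 127.2, 172.46, 172.46, 180, 180, 180].

### API

Orientations are given as [roll, pitch, yaw] about the fixed x, y, z axes, in that order (R = Rz(yaw) Ry(pitch) Rx(roll)).
In Python, from bench import bot gives the robot as it stands.
- The arm moves only by the tool play_rows, never from a script. Its argument "series" is a list of rows, each a list of 2 entries, a list of its own where there are three numbers: the shift along the tool's x, y, z in mm, then the turn about the tool's z in degrees. A call has 1 to 10 rows; each row is the pose to reach, as a shift and turn from the pose commanded when the call began, along the tool's axes at that moment; what a row does not reach only later rows make up. A row lasts 1/12 s, in which the tool goes at most 41.7 mm and 7.16 degrees, less where a joint would pass 70% of its speed; a pose out of reach is approached as far as the arm can. A call with a gripper value outside its range is refused whole. "gripper" is the opening in per cent of the stroke, from 0 (shut) to 100 (fully open), set as the call begins (left out, the last holds). The fingers move at their own pace and stop on an object; "force" is the grip in N (left out, the last holds). Time passes only in rows, so rows that repeat a pose let the fingers close. It gives the time, the measured TCP pose, the force and the opening at its end, in the units of the state.
- bot.read_state(): the state, without advancing time (a new reading comes with each control period).
- bot.read_camera(name): name is "side" or "top" or "wrist"; returns a dict with "color" (420x560x3 uint8, red, green, blue), "fx", "fy", "cx", "cy" (pixels), "rvec" (rotation vector, rad) and "tvec" (3), from world to camera coordinates, as OpenCV has them. Camera axes: x right, y down, z forward; pixel columns grow to the right and rows downward; lengths in m; the calibration is good to about 2 mm. The wrist camera is an equidistant fisheye: a pixel r from the principal point sees the ray r / f radians off the axis. A picture is of the moment at which its call begins. There is no depth.
- bot.job_done(): hands the job in, once; it reports no verdict.
The state is a dict: "time": time; "qpos": joint angles; "dq": joint speeds; "joint_efforts": joint torques, N m; "tool_pos": TCP position; "tool_rot": TCP orientation; "wrist_force": force on the tool from outside, world axes, zero at the start; "torque": the same for the moment, N m; "finger_gap": finger opening in m.
Only numpy, scipy, OpenCV 4.12 (cv2) and the standard library are available. Lean on these libraries where they do the work, as an engineer would, in place of code of your own. Each camera call takes 0.05 s, during which the arm holds its last target. There are 200 camera calls.

## Working session

There is one attempt and no reset: what is moved stays moved. The work goes in short steps, Python scripts to look and compute and a tool call to move; the robot and the scene stay as the last step left them, time stands still between calls to the robot, and variables do not carry over. Pictures are saved under pics/ and viewed, about 12 in all and at most 16, crops included, and the job is handed in when it is done.

Besides the shell and the picture viewer there is one more tool, called after "Emit:" by a JSON object that holds its "method" and its "body". play_rows: Moves the arm, as the interface text tells. Its arguments: {"type":"object","properties":{"series":{"type":"array","items":{"type":"array"}},"gripper":{"type":"number"},"force":{"type":"number"}},"required":["series"]}

```bash
mkdir -p pics; ls; python3 - <<'E'
from bench import bot
import cv2
s=bot.read_state();print(s, bot.grip_point_offset)
for n in("side","top"):
    c=bot.read_camera(n);cv2.imwrite(f"pics/{n}0.png",c["color"][:,:,::-1])
    print(n,[c[k] for k in("fx","fy","cx","cy","rvec","tvec")])
E
```

```text
pics
{'time': 0.0, 'qpos': array([-82.88329134,  24.93566323,   1.43256027,  90.18924582,
        -0.66667574,  64.97355072,  -4.30358439]), 'dq': array([-0.00106882,  0.00690443, -0.00036013, -0.01651742, -0.0513719 ,
        0.01871791, -0.02913029]), 'joint_efforts': array([-4.54718411e-04, -6.67854881e+01,  9.84954759e-01, -3.14470696e+01,
       -6.04967074e-02,  4.26859839e-02,  1.69590294e-04]), 'tool_pos': array([0.14048973, 0.608477  , 0.22595289]), 'tool_rot': array([-1.79910154e+02,  7.04162513e-03,  1.66997656e+02]), 'wrist_force': array([-0.50518446,  0.60456442,  0.31189501]), 'torque': array([ 0.01925245, -0.02594494, -0.05442459]), 'finger_gap': 0.09150218509726077} -0.0188
side [473.4943289965167, 473.4943289965167, 289.5211450264739, 220.3066704049684, array([ 0.27917461, -2.8304476 ,  1.15101566]), array([0.527741  , 0.12657238, 0.68812684])]
top [393.07816078049694, 393.07816078049694, 279.23402623678595, 209.97179235333826, array([ 2.16979023, -2.14512454,  0.1244194 ]), array([-0.03208664,  0.55023808,  0.73988535])]
```

View pics/top0.png

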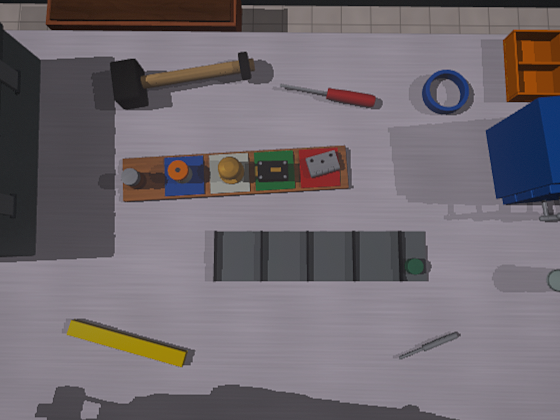

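View pics/side0.png

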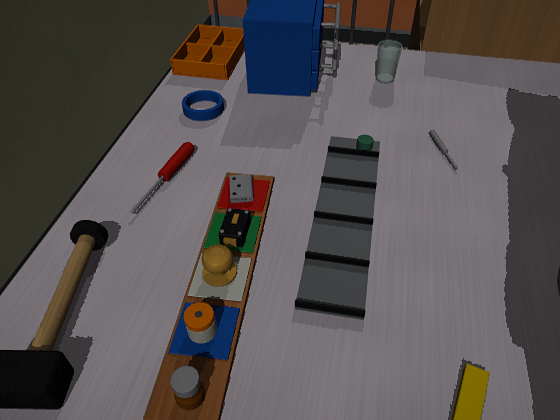

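```bash
cat > h.py <<'E'
import numpy as np, cv2
from bench import bot
def pose(c): R=cv2.Rodrigues(np.array(c["rvec"],float))[0]; return R,np.array(c["tvec"],float)
def cast(c,uv,z,fish=False):
    uv=np.atleast_2d(np.asarray(uv,float)); R,t=pose(c)
    p=(uv-[c["cx"],c["cy"]])/[c["fx"],c["fy"]]
    if fish:
        r=np.linalg.norm(p,axis=1,keepdims=True)+1e-12; d=np.hstack([p/r*np.sin(r),np.cos(r)])
    else: d=np.hstack([p,np.ones((len(p),1))])
    d=d@R; o=-R.T@t; s=(z-o[2])/d[:,2]
    return (o+d*s[:,None])
def blobs(m,amin):
    cs,_=cv2.findContours(m.astype(np.uint8),cv2.RETR_EXTERNAL,cv2.CHAIN_APPROX_NONE)
    return [k for k in cs if cv2.contourArea(k)>=amin]
def rect(c,k,z,fish=False):
    P=cast(c,k[:,0,:],z,fish)[:,:2]; r=cv2.minAreaRect((P*1000).astype(np.float32))
    return np.round(r[0],1),np.round(r[1],1),round(r[2],1)
E
python3 - <<'E'
from h import *
for n in("top","side"):
    c=bot.read_camera(n); R,t=pose(c); print(n,"cam at",-R.T@t)
    im=c["color"]; h=cv2.cvtColor(im,cv2.COLOR_RGB2HSV); H,S,V=[h[...,i].astype(int) for i in range(3)]
    roi=np.zeros(H.shape,bool)
    if n=="top": roi[140:290,115:440]=1
    else: roi[130:420,140:390]=1
    def show(l,m,z,a):
        for k in blobs(m&roi,a): print(l,k[:,0].mean(0).round(),cv2.contourArea(k),*rect(c,k,z))
    show("red",((H<6)|(H>174))&(S>150)&(V>60),.015,100)
    show("green",(H>50)&(H<80)&(S>120)&(V>60),.015,100)
    show("blue",(H>105)&(H<125)&(S>120)&(V>60),.015,100)
    show("white",(S<50)&(V>150)&(H<60),.015,150)
    show("orange",(H>8)&(H<20)&(S>200)&(V>150),.055,30)
    show("black",(V<40),.018,40)
c=bot.read_camera("top");im=cv2.resize(c["color"][140:290,115:440],None,fx=2.4,fy=2.4,interpolation=cv2.INTER_CUBIC)
cv2.imwrite("pics/tc.png",im[:,:,::-1])
E
```

```text
top cam at [ 0.45824943 -0.02984788  0.80021146]
red [317. 167.] 710.0 [ 641.4 -105.8] [80.2 79.5] 4.3
green [274. 185.] 240.5 [604.7 -16.5] [18.5 77.2] 0.6
green [274. 156.] 286.0 [661.7 -11.6] [25.1 77.8] 0.6
blue [182. 175.] 659.5 [621.4 169.6] [78.5 77.7] 3.9
orange [177. 170.] 244.0 [624.6 172.8] [33.6 35.1] 0.6
black [400. 256.] 83.5 [ 463.8 -265. ] [94.2  6.9] 1.7
side cam at [0.44191381 0.48511615 0.58088225]
red [243. 196.] 735.0 [ 641.8 -104.6] [79.5 81.7] 4.2
red [174. 162.] 426.0 [ 793.2 -171.3] [117.4  27.2] 82.0
green [251. 235.] 314.0 [606.7 -15.1] [21.9 80.2] 3.5
green [214. 230.] 333.5 [665.6 -11.3] [23.5 77.3] 8.6
blue [203. 333.] 1559.5 [621.8 170.4] [79.2 79.8] 4.1
black [200. 375.] 342.0 [609.4 238.4] [31.3 70.4] 3.8
black [330. 307.] 573.0 [460.6 104. ] [98.7 15.8] 0.1
black [213. 303.] 133.5 [623.6 130.7] [30.9 20.2] 11.3
black [337. 259.] 418.5 [461.6  13.7] [99.1 15.4] 0.7
black [343. 218.] 336.0 [462.9 -76.6] [98. 16.] 0.6
black [235. 232.] 981.0 [632.9  -4.2] [ 46.9 116.5] 1.8
black [246. 299.] 78.5 [582.1  67.2] [  2.1 434.8] 4.1
black [348. 182.] 297.0 [ 463.9 -167.9] [99.1 18.1] 0.7
black [181. 165.] 46.0 [ 775.1 -157.6] [91.3  8.4] 78.5
black [355. 150.] 293.0 [ 465.4 -275. ] [98.1 52. ] 0.7
```

View pics/tc.png

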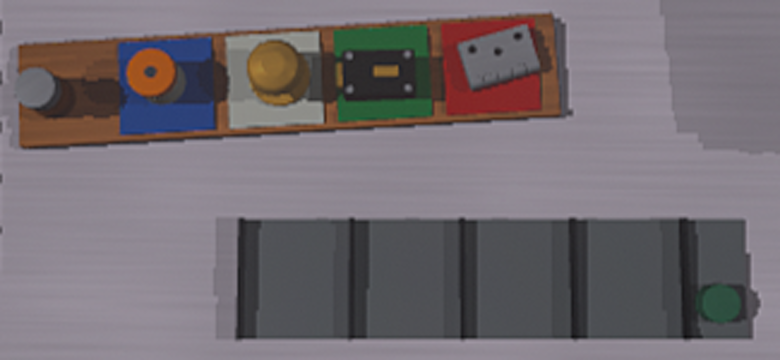

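```bash
cat >> h.py <<'E'
def go(x,y,z,yaw):
    """mm, deg world target -> tool shift mm, turn"""
    from scipy.spatial.transform import Rotation as Ro
    s=bot.read_state(); R=Ro.from_euler("xyz",s["tool_rot"],degrees=True).as_matrix()
    d=R.T@(np.array([x,y,z])-1000*np.array(s["tool_pos"]))
    print("shift",d.round(1),"turn",round((s["tool_rot"][2]-yaw+180)%360-180,1),"t",round(s["time"],2))
E
python3 -c "
from h import *
go(620,120,220,90)"
```

```text
shift [-577.1 -368.4    6.7] turn 77.0 t 0.25
```

Emit:
{"method": "play_rows", "body": {"series": [[[-40, -25, 0], 5], [[-75, -47, 1], 12], [[-110, -70, 2], 19], [[-145, -93, 3], 26], [[-180, -115, 4], 33], [[-215, -137, 4], 40], [[-250, -160, 4], 47], [[-285, -182, 4], 54], [[-320, -205, 4], 61], [[-355, -227, 4], 68]], "gripper": 100, "force": 25}}

```text
time: 1.08
tool_pos: [0.433, 0.3096, 0.223]
tool_rot: [180.0, -0.0, 98.7]
wrist_force: [0.3, 1.1, -0.7]
finger_gap: 0.0918
```

```bash
python3 -c "
from h import *
go(620,120,220,90)"
```

```text
shift [-215.7  156.3    2.9] turn 8.7 t 1.08
```

Emit:
{"method": "play_rows", "body": {"series": [[[-33, 24, 0], 3], [[-66, 48, 1], 6], [[-99, 72, 2], 8.7], [[-132, 96, 3], 8.7], [[-165, 120, 3], 8.7], [[-195, 142, 3], 8.7], [[-215, 156, 3], 8.7], [[-215, 156, 3], 8.7], [[-215, 156, 3], 8.7]]}}

```text
time: 1.83
tool_pos: [0.6204, 0.1215, 0.2194]
tool_rot: [-180.0, 0.0, 90.1]
wrist_force: [-0.2, 0.2, -0.4]
finger_gap: 0.0916
```

```bash
python3 - <<'E'
from h import *
c=bot.read_camera("wrist");R,t=pose(c);print(-R.T@t,c["fx"],c["cx"],c["cy"],R.round(2).tolist());s=bot.read_state();print(s["tool_pos"],s["tool_rot"])
cv2.imwrite("pics/w1.png",c["color"][:,:,::-1]); np.save("w1.npy",c,allow_pickle=True)
E
```

```text
[0.62073916 0.19201507 0.37910247] 325.19226210127806 276.87156091420803 209.28921951560562 [[1.0, 0.0, 0.0], [0.0, -0.96, 0.27], [0.0, -0.27, -0.96]]
[0.61953215 0.12339882 0.21931862] [-1.79951787e+02 -8.70305518e-03  9.02556003e+01]
```

View pics/w1.png

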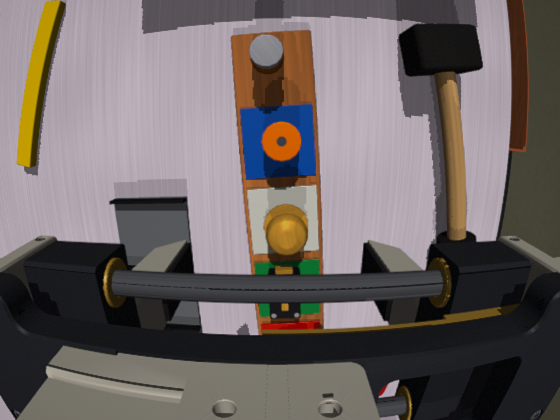

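```bash
python3 - <<'E'
from h import *
c=np.load("w1.npy",allow_pickle=True).item()
h=cv2.cvtColor(c["color"],cv2.COLOR_RGB2HSV);H,S,V=[h[...,i].astype(int) for i in range(3)]
roi=np.zeros(H.shape,bool);roi[100:275,225:335]=1
for l,m,z in (("orange",(H<16)&(S>225)&(V>190),.055),("blue",(H>105)&(H<125)&(S>120)&(V>60),.015),("knob",(H>12)&(H<24)&(S>120)&(V>110),.048),("white",(S<50)&(V>150)&(H>15)&(H<60),.015)):
    for k in blobs(m&roi,150): print(l,cv2.minEnclosingCircle(k),cast(c,[cv2.minEnclosingCircle(k)[0]],z,True)[0].round(4),*rect(c,k,z,True))
go(624.5,172,80,90)
E
```

```text
orange ((281.1902770996094, 140.6327362060547), 19.04251480102539) [0.6251 0.1734 0.055 ] [625.4 173.5] [36.8 37. ] 0.2
blue ((278.0, 141.0), 48.918399810791016) [0.6221 0.1707 0.015 ] [622.1 170.4] [79.5 80.2] 4.1
knob ((286.0, 228.7755126953125), 24.95657730102539) [0.6309 0.0792 0.048 ] [630.4  78.8] [55.8 46.3] 90.0
knob ((281.0650329589844, 140.88565063476562), 19.230562210083008) [0.6251 0.1728 0.048 ] [625.5 172.6] [37.6 38.9] 0.2
knob ((316.5, 157.5), 48.564491271972656) [0.6615 0.1561 0.048 ] [650.8 154.5] [ 23.8 101.4] 4.1
knob ((245.5, 168.78260803222656), 69.30592346191406) [0.5886 0.1441 0.048 ] [597.6 142.6] [ 25.8 146.8] 4.4
white ((283.6695556640625, 218.2550506591797), 45.68920135498047) [0.629 0.081 0.015] [628.8  78.3] [79.4 79.8] 4.1
shift [ 48.6   5.3 139.3] turn 0.3 t 1.88
```

Emit:
{"method": "play_rows", "body": {"series": [[[30, 3, 20], 0], [[50.5, 5, 50], 0], [[50.5, 5, 90], 0], [[50.5, 5, 125], 0], [[50.5, 5, 155], 0], [[50.5, 5, 180], 0], [[50.5, 5, 192], 0], [[50.5, 5, 199], 0], [[50.5, 5, 199], 0]]}}

```text
time: 2.63
tool_pos: [0.6236, 0.1749, 0.0201]
tool_rot: [-179.9, -0.0, 90.4]
wrist_force: [0.2, -0.4, 0.4]
finger_gap: 0.0917
```

```bash
python3 -c "
from h import *
for i in range(4):
  c=bot.read_camera('wrist'); s=bot.read_state();print(s['tool_pos'],s['tool_rot'][2], s['dq'].round(2))
cv2.imwrite('pics/w2.png',c['color'][:,:,::-1])"
```

```text
[0.62454471 0.1747254  0.02132304] 90.34770927934913 [ 0.22 -1.3   0.78 -1.03  0.16  0.45 -0.01]
[0.62523223 0.17458871 0.02211783] 90.33097175031227 [ 0.15 -0.71  0.39 -0.51  0.03 -0.11  0.1 ]
[0.62556782 0.17449568 0.022479  ] 90.31754311510036 [ 0.2  -0.21  0.16  0.03  0.03 -0.11  0.08]
[0.62563593 0.17441122 0.02253016] 90.31153302805333 [ 0.16  0.03  0.11  0.19 -0.09 -0.22  0.08]
```

View pics/w2.png

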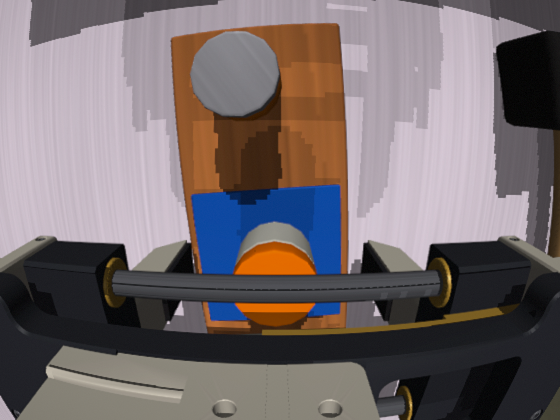

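Emit:
{"method": "play_rows", "body": {"series": [[[-1, 0, 1], 0], [[-1, 0, 1], 0], [[-1, 0, 1], 0], [[-1, 0, 1], 0], [[-1, 0, 1], 0], [[-1, 0, 1], 0], [[-1, 0, 1], 0], [[-1, 0, 1], 0]], "gripper": 30, "force": 25}}

```text
time: 3.5
tool_pos: [0.6245, 0.1729, 0.0197]
tool_rot: [-180.0, 0.0, 90.3]
wrist_force: [0.2, -0.2, 0.2]
finger_gap: 0.0433
```

Emit:
{"method": "play_rows", "body": {"series": [[[0, 0, 0], 0], [[0, 0, 0], 0], [[0, 0, 0], 0], [[0, 0, 0], 0]], "gripper": 20}}

```text
time: 3.83
tool_pos: [0.6245, 0.173, 0.0197]
tool_rot: [-180.0, -0.0, 90.3]
wrist_force: [0.2, 0.3, -1.0]
finger_gap: 0.0397
```

Emit:
{"method": "play_rows", "body": {"series": [[[0, 0, -20], 0], [[0, 0, -50], 0], [[-5, -5, -80], 0], [[-25, -15, -100], 0], [[-55, -27, -105], 0], [[-90, -40, -105], 0], [[-125, -54, -105], 0], [[-160, -68, -105], 0], [[-195, -82, -105], 0], [[-230, -96, -105], 0]]}}

```text
time: 4.67
tool_pos: [0.5287, -0.059, 0.1248]
tool_rot: [180.0, -0.0, 90.3]
wrist_force: [0.8, -0.4, -1.3]
finger_gap: 0.0397
```

Emit:
{"method": "play_rows", "body": {"series": [[[-35, -14, 0], 0], [[-70, -28, 0], 0], [[-105, -42, 0], 0], [[-138, -54, 0], 0], [[-158, -61, 0], 0], [[-164, -64, 0], 0], [[-164, -64, 0], 0], [[-164, -64, 0], 0], [[-164, -64, 0], 0]]}}

```text
time: 5.42
tool_pos: [0.4672, -0.2201, 0.1245]
tool_rot: [-180.0, -0.1, 90.4]
wrist_force: [-0.7, -0.2, -1.0]
finger_gap: 0.0398
```

```bash
python3 -c "
from h import *
c=bot.read_camera('wrist'); s=bot.read_state();print(s['tool_pos'],s['tool_rot'],s['finger_gap'],s['wrist_force'])
np.save('w3.npy',c,allow_pickle=True)
cv2.imwrite('pics/w3.png',c['color'][:,:,::-1])"
```

```text
[ 0.46733832 -0.22007755  0.1245396 ] [-1.79997279e+02 -4.63158855e-02  9.04563197e+01] 0.039453845368351434 [ 0.16027255 -0.25312238 -0.60507618]
```

View pics/w3.png

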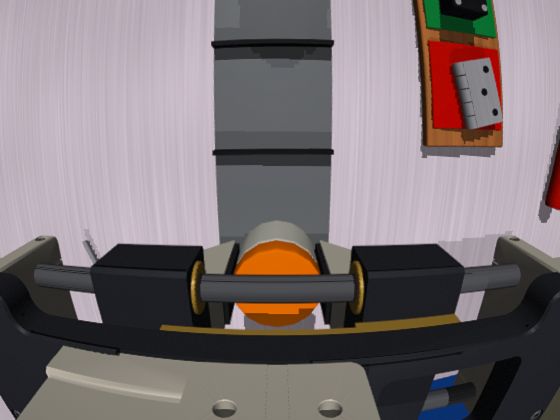

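```bash
python3 - <<'E'
from h import *
c=np.load("w3.npy",allow_pickle=True).item()
g=cv2.cvtColor(c["color"],cv2.COLOR_RGB2GRAY)
print("col270",[(r,int(g[r,270])) for r in list(range(38,50))+list(range(145,158))])
m=g<22; roi=np.zeros(m.shape,bool);roi[30:165,205:340]=1
for k in blobs(m&roi,60): print(rect(c,k,.018,True))
# hinge: grey top at z .027
h=cv2.cvtColor(c["color"],cv2.COLOR_RGB2HSV);S=h[...,1].astype(int);V=h[...,2].astype(int)
roi[:]=0;roi[45:140,438:501]=1
for k in blobs((S<40)&(V>90)&roi,300): print("hinge",cv2.boundingRect(k),rect(c,k,.027,True))
# tray front/back edges at floor height
for r in (100,200):print(cast(c,[[214,r],[333,r]],.006,True).round(4))
E
```

```text
col270 [(38, 77), (39, 34), (40, 26), (41, 30), (42, 28), (43, 13), (44, 3), (45, 4), (46, 23), (47, 39), (48, 39), (49, 39), (145, 87), (146, 84), (147, 85), (148, 65), (149, 25), (150, 19), (151, 24), (152, 22), (153, 25), (154, 38), (155, 50), (156, 52), (157, 51)]
(array([463.1, -84.6]), array([97.2,  3. ]), 0.6)
hinge (456, 58, 45, 71) (array([ 649. , -110.5]), array([40. , 60.1]), 16.9)
[[ 0.4135 -0.1299  0.006 ]
 [ 0.5149 -0.1293  0.006 ]]
[[ 0.4118 -0.2179  0.006 ]
 [ 0.5178 -0.217   0.006 ]]
```

```bash
python3 - <<'E'
from h import *
c=np.load("w3.npy",allow_pickle=True).item()
print(cast(c,[[270,38.7],[270,42.5],[270,151.2],[270,148.3],[270,153.7]],.018,True).round(4))
go(464.5,-221.5,60,90.7)
E
```

```text
[[ 0.4612 -0.0797  0.018 ]
 [ 0.4612 -0.083   0.018 ]
 [ 0.4619 -0.1735  0.018 ]
 [ 0.4618 -0.1711  0.018 ]
 [ 0.4619 -0.1756  0.018 ]]
shift [-1.5 -2.8 64.5] turn -0.2 t 5.47
```

Emit:
{"method": "play_rows", "body": {"series": [[[0, -3, 25], 0], [[0, -3, 55], 0], [[0, -3, 80], 0], [[0, -3, 97], 0], [[0, -3, 106], 0], [[0, -3, 111], 0], [[0, -3, 113], 0], [[0, -3, 113], 0], [[0, -3, 113], 0]]}}

```text
time: 6.22
tool_pos: [0.4643, -0.222, 0.0126]
tool_rot: [179.9, 0.0, 90.3]
wrist_force: [-0.1, 0.1, -1.7]
finger_gap: 0.0393
```

Emit:
{"method": "play_rows", "body": {"series": [[[1, 0, 0], 0], [[1, 0, 0], 0], [[1, 0, 0], 0]]}}

```text
time: 6.47
tool_pos: [0.4639, -0.2209, 0.0122]
tool_rot: [179.9, 0.0, 90.3]
wrist_force: [0.1, -0.4, -2.0]
finger_gap: 0.0399
```

Lower 1.2 mm, release, and rise.

Emit:
{"method": "play_rows", "body": {"series": [[[0, 0, 1.2], 0], [[0, 0, 1.2], 0], [[0, 0, 1.2], 0]]}}

```text
time: 6.72
tool_pos: [0.4637, -0.221, 0.0106]
tool_rot: [180.0, -0.0, 90.3]
wrist_force: [-0.5, -0.2, 0.2]
finger_gap: 0.0396
```

Emit:
{"method": "play_rows", "body": {"series": [[[0, 0, 0], 0], [[0, 0, 0], 0], [[0, 0, 0], 0], [[0, 0, 0], 0], [[0, 0, 0], 0], [[0, 0, 0], 0], [[0, 0, 0], 0], [[0, 0, 0], 0]], "gripper": 90}}

```text
time: 7.38
tool_pos: [0.4635, -0.2209, 0.0105]
tool_rot: [-180.0, -0.0, 90.3]
wrist_force: [0.5, -0.5, 0.4]
finger_gap: 0.0821
```

Emit:
{"method": "play_rows", "body": {"series": [[[0, 0, -15], 0], [[0, 0, -40], 0], [[0, 0, -75], 0], [[0, 0, -110], 0], [[0, 0, -135], 0], [[0, 0, -150], 0], [[0, 0, -150], 0], [[0, 0, -150], 0], [[0, 0, -150], 0]]}}

```text
time: 8.13
tool_pos: [0.463, -0.2205, 0.1597]
tool_rot: [-179.9, -0.0, 90.3]
wrist_force: [-0.6, -0.0, -0.4]
finger_gap: 0.0828
```

```bash
python3 - <<'E'
from h import *
c=bot.read_camera('top')
h=cv2.cvtColor(c["color"],cv2.COLOR_RGB2HSV);H,S,V=[h[...,i].astype(int) for i in range(3)]
for k in blobs((H>5)&(H<20)&(S>200)&(V>110),30): print(k[:,0].mean(0),rect(c,k,.046))
cv2.imwrite('pics/t4.png',c['color'][:,:,::-1])
go(631,79,150,90)
E
```

```text
[381.16363636 255.78181818] (array([ 463.4, -221.1]), array([37. , 36.8]), 44.7)
[540.31060606  51.21969697] (array([ 884.8, -548.9]), array([62.3, 85.7]), 0.6)
[527.87777778  62.94166667] (array([ 850. , -534.2]), array([149.7, 115.5]), 0.0)
shift [298.6 169.8   9.3] turn 0.3 t 8.18
```

View pics/t4.png

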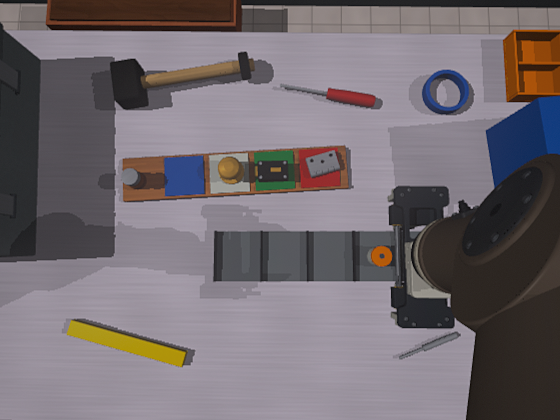

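Emit:
{"method": "play_rows", "body": {"series": [[[25, 15, 0], 0], [[55, 36, 0], 0], [[85, 56, 0], 0], [[115, 76, 0], 0], [[145, 97, 0], 0], [[175, 117, 0], 0], [[205, 137, 0], 0], [[235, 157, 0], 0], [[250, 167, 0], 0], [[255, 170, 0], 0]]}}

```text
time: 9.02
tool_pos: [0.6329, 0.0397, 0.1583]
tool_rot: [-179.9, -0.1, 90.6]
wrist_force: [-0.4, -0.0, 0.4]
finger_gap: 0.0827
```

Emit:
{"method": "play_rows", "body": {"series": [[[0, 0, 0], 0], [[0, 0, 0], 0]]}}

```text
time: 9.18
tool_pos: [0.6313, 0.0336, 0.1594]
tool_rot: [-179.9, 0.1, 90.3]
wrist_force: [0.0, -0.0, -0.3]
finger_gap: 0.0826
```

```bash
python3 - <<'E'
from h import *
c=bot.read_camera('wrist')
h=cv2.cvtColor(c["color"],cv2.COLOR_RGB2HSV);H,S,V=[h[...,i].astype(int) for i in range(3)]
cv2.imwrite('pics/w5.png',c['color'][:,:,::-1]);np.save("w5.npy",c,allow_pickle=True)
R,t=pose(c);print(-R.T@t)
go(631,79,32,90)
E
```

```text
[0.63176399 0.10415029 0.31910067]
shift [4.630e+01 1.000e-01 1.278e+02] turn 0.2 t 9.23
```

View pics/w5.png

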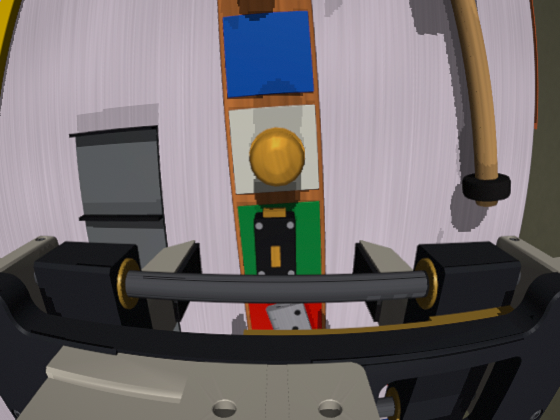

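```bash
python3 - <<'E'
from h import *
c=np.load("w5.npy",allow_pickle=True).item()
h=cv2.cvtColor(c["color"],cv2.COLOR_RGB2HSV);H,S,V=[h[...,i].astype(int) for i in range(3)]
roi=np.zeros(H.shape,bool);roi[115:190,240:312]=1
for k in blobs((S>130)&(H<26)&(V>60)&roi,300):
    (p,r)=cv2.minEnclosingCircle(k);print("knob",p,r,cast(c,[p],.048,True)[0].round(4),rect(c,k,.048,True),cv2.boundingRect(k))
roi[:]=0;roi[205:270,240:312]=1
g=V
for r in (222,232,242,252): print(r,list(g[r,250:304]))
E
```

```text
knob (276.5, 156.42857360839844) 29.162296295166016 [0.6311 0.0752 0.048 ] (array([631.5,  74.9]), array([45.2, 48.2]), 0.3) (250, 128, 55, 58)
222 [np.int64(112), np.int64(112), np.int64(112), np.int64(78), np.int64(24), np.int64(18), np.int64(34), np.int64(57), np.int64(71), np.int64(72), np.int64(58), np.int64(32), np.int64(21), np.int64(20), np.int64(21), np.int64(21), np.int64(20), np.int64(20), np.int64(20), np.int64(22), np.int64(22), np.int64(21), np.int64(20), np.int64(20), np.int64(22), np.int64(21), np.int64(21), np.int64(19), np.int64(22), np.int64(19), np.int64(20), np.int64(20), np.int64(21), np.int64(23), np.int64(20), np.int64(20), np.int64(22), np.int64(47), np.int64(87), np.int64(115), np.int64(126), np.int64(113), np.int64(79), np.int64(40), np.int64(18), np.int64(45), np.int64(96), np.int64(112), np.int64(112), np.int64(112), np.int64(112), np.int64(112), np.int64(113), np.int64(111)]
232 [np.int64(112), np.int64(112), np.int64(112), np.int64(92), np.int64(50), np.int64(22), np.int64(21), np.int64(23), np.int64(22), np.int64(22), np.int64(21), np.int64(22), np.int
[... 1442 characters left out ...]
p.int64(67), np.int64(22), np.int64(23), np.int64(23), np.int64(22), np.int64(24), np.int64(24), np.int64(21), np.int64(21), np.int64(23), np.int64(21), np.int64(22), np.int64(22), np.int64(22), np.int64(23), np.int64(62), np.int64(148), np.int64(177), np.int64(171), np.int64(168), np.int64(172), np.int64(176), np.int64(180), np.int64(178), np.int64(144), np.int64(81), np.int64(27), np.int64(22), np.int64(21), np.int64(22), np.int64(21), np.int64(21), np.int64(22), np.int64(22), np.int64(22), np.int64(23), np.int64(20), np.int64(20), np.int64(22), np.int64(19), np.int64(32), np.int64(99), np.int64(114), np.int64(112), np.int64(112), np.int64(111), np.int64(111), np.int64(112), np.int64(111)]
```

Emit:
{"method": "play_rows", "body": {"series": [[[20, 0, 15], 0], [[40, 0, 40], 0], [[43.5, 0, 70], 0], [[43.5, 0, 95], 0], [[43.5, 0, 115], 0], [[43.5, 0, 126], 0], [[43.5, 0, 130], 0], [[43.5, 0, 130], 0], [[43.5, 0, 130], 0]]}}

```text
time: 9.98
tool_pos: [0.6327, 0.0777, 0.0316]
tool_rot: [179.9, -0.0, 90.2]
wrist_force: [-0.2, 0.9, 0.8]
finger_gap: 0.0829
```

Emit:
{"method": "play_rows", "body": {"series": [[[0, 0, 0], 0], [[0, 0, 0], 0], [[0, 0, 0], 0], [[0, 0, 0], 0], [[0, 0, 0], 0], [[0, 0, 0], 0], [[0, 0, 0], 0], [[0, 0, 0], 0], [[0, 0, 0], 0], [[0, 0, 0], 0]], "gripper": 25, "force": 35}}

```text
time: 10.82
tool_pos: [0.6319, 0.0786, 0.0306]
tool_rot: [-180.0, -0.0, 90.3]
wrist_force: [-2.7, 0.9, 3.6]
finger_gap: 0.0442
```

```bash
python3 - <<'E'
from h import *
s=bot.read_state();print(s['tool_pos'],s['finger_gap'],s['wrist_force'])
go(463,-128.5,130,90.7)
E
```

```text
[0.63186223 0.07856282 0.03061792] 0.044203179669976854 [-2.68409929  0.88191224  3.554818  ]
shift [-206.2 -170.   -99.4] turn -0.4 t 10.82
```

Emit:
{"method": "play_rows", "body": {"series": [[[0, 0, -5], 0], [[0, 0, -15], 0], [[0, 0, -30], 0], [[0, 0, -50], 0], [[0, 0, -70], 0], [[0, -10, -85], 0], [[-10, -25, -90], 0], [[-30, -45, -90], 0], [[-55, -65, -90], 0], [[-80, -85, -90], 0]]}}

```text
time: 11.65
tool_pos: [0.5467, -0.0024, 0.1213]
tool_rot: [179.9, -0.0, 90.4]
wrist_force: [0.8, -0.9, -3.0]
finger_gap: 0.0446
```

Emit:
{"method": "play_rows", "body": {"series": [[[-26, -20, 0], 0], [[-52, -40, 0], 0], [[-78, -55, 0], 0], [[-102, -70, 0], 0], [[-118, -80, 0], 0], [[-126, -84, 0], 0], [[-126, -84, 0], 0], [[-126, -84, 0], 0], [[-126, -84, 0], 0]]}}

```text
time: 12.4
tool_pos: [0.4651, -0.1271, 0.1207]
tool_rot: [180.0, -0.0, 90.4]
wrist_force: [-0.0, 0.8, -3.8]
finger_gap: 0.0439
```

```bash
python3 - <<'E'
from h import *
c=bot.read_camera('wrist');s=bot.read_state();print(s['tool_pos'],s['finger_gap'],s['wrist_force'])
cv2.imwrite('pics/w6.png',c['color'][:,:,::-1])
c=bot.read_camera('side')
cv2.imwrite('pics/s6.png',cv2.resize(c['color'][100:340,220:500],None,fx=2,fy=2)[:,:,::-1])
go(463,-128.5,23,90.7)
E
```

```text
[ 0.46510831 -0.12704533  0.1205737 ] 0.04461241623574512 [-0.05053183  0.28620744 -1.78003356]
shift [-1.4 -2.  97.5] turn -0.3 t 12.5
```

View pics/s6.png

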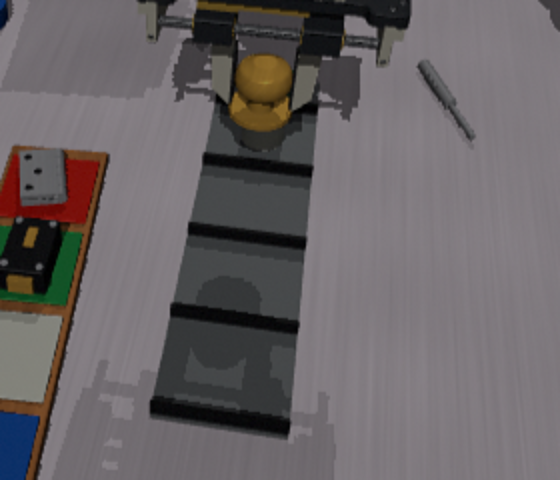

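Emit:
{"method": "play_rows", "body": {"series": [[[0, -2, 25], 0], [[0, -2, 50], 0], [[0, -2, 70], 0], [[0, -2, 84], 0], [[0, -2, 92], 0], [[0, -2, 96], 0], [[0, -2, 97], 0], [[0, -2, 97], 0], [[0, -2, 97], 0], [[0, -2, 97], 0]]}}

```text
time: 13.33
tool_pos: [0.4627, -0.1284, 0.0243]
tool_rot: [179.9, 0.0, 90.3]
wrist_force: [0.0, 0.4, -2.5]
finger_gap: 0.0447
```

Emit:
{"method": "play_rows", "body": {"series": [[[0, 0, 0], 0], [[0, 0, 0], 0]]}}

```text
time: 13.5
tool_pos: [0.4624, -0.1284, 0.024]
tool_rot: [179.9, -0.0, 90.3]
wrist_force: [0.1, 0.6, -2.7]
finger_gap: 0.0444
```

Emit:
{"method": "play_rows", "body": {"series": [[[1, 0, 1], 0], [[1, 0, 2], 0], [[1, 0, 2], 0], [[1, 0, 2], 0]]}}

```text
time: 13.83
tool_pos: [0.4622, -0.1273, 0.0216]
tool_rot: [180.0, -0.0, 90.3]
wrist_force: [0.4, 2.2, -0.3]
finger_gap: 0.0444
```

Emit:
{"method": "play_rows", "body": {"series": [[[0, 0, 0], 0], [[0, 0, 0], 0], [[0, 0, 0], 0], [[0, 0, 0], 0], [[0, 0, 0], 0], [[0, 0, 0], 0], [[0, 0, 0], 0]], "gripper": 90}}

```text
time: 14.42
tool_pos: [0.4621, -0.1275, 0.0215]
tool_rot: [180.0, -0.0, 90.3]
wrist_force: [-0.0, 0.9, -0.1]
finger_gap: 0.0818
```

Emit:
{"method": "play_rows", "body": {"series": [[[0, 0, -15], 0], [[0, 0, -40], 0], [[0, 0, -75], 0], [[0, 0, -110], 0], [[0, 20, -135], 0], [[10, 50, -145], 0], [[25, 83, -145], 0], [[40, 110, -145], 0], [[55, 140, -145], 0], [[65, 165, -145], 0]]}}

```text
time: 15.25
tool_pos: [0.6285, -0.0592, 0.1664]
tool_rot: [180.0, -0.1, 90.4]
wrist_force: [-0.1, 0.3, -0.0]
finger_gap: 0.0825
```

Emit:
{"method": "play_rows", "body": {"series": [[[5, 5, 0], 0], [[5, 5, 0], 0], [[5, 5, 0], 0], [[5, 5, 0], 0], [[5, 5, 0], 0]]}}

```text
time: 15.67
tool_pos: [0.6305, -0.0578, 0.1668]
tool_rot: [-180.0, 0.0, 90.2]
wrist_force: [-0.3, -0.2, 0.7]
finger_gap: 0.0828
```

```bash
python3 - <<'E'
from h import *
c=bot.read_camera('wrist');s=bot.read_state();print(s['tool_pos'],s['tool_rot'],s['finger_gap'],s['wrist_force'])
cv2.imwrite('pics/w7.png',c['color'][:,:,::-1]);np.save("w7.npy",c,allow_pickle=True)
go(635,-13,25,94)
E
```

```text
[ 0.63070138 -0.05759864  0.16683916] [-1.79989548e+02 -4.36965367e-03  9.02046578e+01] 0.08280097384513281 [0.51213863 0.51229032 0.47995973]
shift [ 44.6   4.5 141.8] turn -3.8 t 15.72
```

View pics/w7.png

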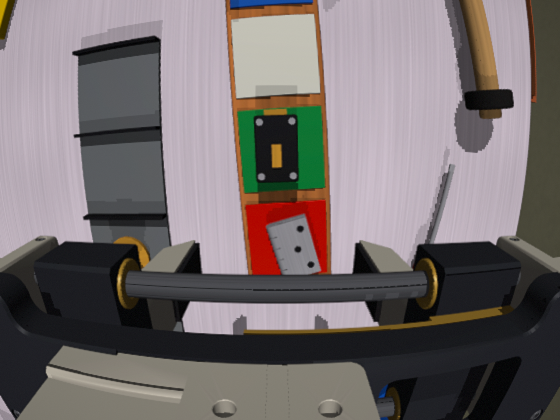

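```bash
python3 - <<'E'
from h import *
c=np.load("w7.npy",allow_pickle=True).item()
h=cv2.cvtColor(c["color"],cv2.COLOR_RGB2HSV);H,S,V=[h[...,i].astype(int) for i in range(3)]
roi=np.zeros(H.shape,bool);roi[112:190,250:302]=1
P=[]
for k in blobs((S<60)&(V>75)&roi,8):
    p=k[:,0].mean(0); w=cast(c,[p],.041,True)[0]; P.append(w); print(p.round(1),w.round(4))
P=np.array(P);print("latch c",P.mean(0))
roi[:]=0;roi[112:187,250:302]=1
m=((V<45)|((S<60)&(V>40)))&roi
m=cv2.morphologyEx(m.astype(np.uint8),cv2.MORPH_OPEN,np.ones((3,3)))
for k in blobs(m,300): print(rect(c,k,.041,True),cv2.boundingRect(k))
roi[:]=0;roi[205:278,258:330]=1
for k in blobs((S<60)&(V>60)&roi,300): print("hinge",rect(c,k,.027,True),cv2.boundingRect(k))
E
```

```text
[261.  176.3] [ 0.6168 -0.0354  0.041 ]
[292.8 175.2] [ 0.6452 -0.0343  0.041 ]
[258.8 121.8] [0.6151 0.0129 0.041 ]
[291.4 120.6] [0.6434 0.0141 0.041 ]
latch c [ 0.63012105 -0.01067328  0.041     ]
(array([630.2, -10.9]), array([37.2, 59.5]), 2.2) (254, 115, 44, 68)
hinge (array([ 648.1, -110.2]), array([39.1, 64.3]), 17.1) (267, 214, 53, 61)
```

Emit:
{"method": "play_rows", "body": {"series": [[[20, -0.5, 15], -1], [[40, -0.5, 45], -1.9], [[46.8, -0.5, 80], -1.9], [[46.8, -0.5, 110], -1.9], [[46.8, -0.5, 130], -1.9], [[46.8, -0.5, 143], -1.9], [[46.8, -0.5, 148.5], -1.9], [[46.8, -0.5, 148.5], -1.9], [[46.8, -0.5, 148.5], -1.9], [[46.8, -0.5, 148.5], -1.9]]}}

```text
time: 16.55
tool_pos: [0.6321, -0.0101, 0.0196]
tool_rot: [179.9, -0.0, 92.2]
wrist_force: [0.6, -0.3, 0.3]
finger_gap: 0.0825
```

Emit:
{"method": "play_rows", "body": {"series": [[[0, 0, 0], 0], [[0, 0, 0], 0], [[0, 0, 0], 0], [[0, 0, 0], 0], [[0, 0, 0], 0], [[0, 0, 0], 0], [[0, 0, 0], 0], [[0, 0, 0], 0], [[0, 0, 0], 0], [[0, 0, 0], 0]], "gripper": 20, "force": 35}}

```text
time: 17.38
tool_pos: [0.6308, -0.0098, 0.018]
tool_rot: [-180.0, -0.0, 92.2]
wrist_force: [-1.3, 0.3, 1.2]
finger_gap: 0.0378
```

```bash
python3 - <<'E'
from h import *
s=bot.read_state();print(s['tool_pos'],s['finger_gap'],s['wrist_force'])
go(462.5,-36.5,110,90.7)
E
```

```text
[ 0.63080846 -0.00975557  0.01800423] 0.03776888481200181 [-1.31963103  0.25582632  1.24356986]
shift [ -20.3 -169.2  -91.9] turn 1.5 t 17.38
```

Emit:
{"method": "play_rows", "body": {"series": [[[0, 0, -5], 0], [[0, 0, -20], 0], [[0, 0, -45], 0], [[0, 0, -70], 0], [[0, -15, -88], 0], [[-3, -42, -92], 0.5], [[-8, -75, -92], 1.5], [[-12, -108, -92], 1.5], [[-16, -138, -92], 1.5], [[-19, -158, -92], 1.5]]}}

```text
time: 18.22
tool_pos: [0.4703, -0.0352, 0.1099]
tool_rot: [-179.9, -0.0, 90.7]
wrist_force: [-0.1, -1.0, -2.6]
finger_gap: 0.0379
```

Emit:
{"method": "play_rows", "body": {"series": [[[0, -11, 0], 0], [[0, -11, 0], 0], [[0, -11, 10], 0], [[0, -11, 35], 0], [[0, -11, 58], 0], [[0, -11, 76], 0], [[0, -11, 88], 0], [[0, -11, 94], 0], [[0, -11, 97], 0], [[0, -11, 97], 0]]}}

```text
time: 19.05
tool_pos: [0.4635, -0.035, 0.0124]
tool_rot: [-180.0, 0.0, 90.7]
wrist_force: [-0.1, 0.8, -2.2]
finger_gap: 0.0374
```

Emit:
{"method": "play_rows", "body": {"series": [[[0, 0, 0], 0], [[0, 0, 0], 0], [[0, 0, 0], 0]]}}

```text
time: 19.3
tool_pos: [0.4635, -0.0348, 0.0137]
tool_rot: [179.9, -0.0, 90.7]
wrist_force: [-0.7, -0.7, -2.7]
finger_gap: 0.0379
```

Emit:
{"method": "play_rows", "body": {"series": [[[-0.5, -1, 2], 0], [[-0.5, -1, 4], 0], [[-0.5, -1, 4.5], 0], [[-0.5, -1, 4.5], 0], [[-0.5, -1, 4.5], 0]]}}

```text
time: 19.72
tool_pos: [0.4619, -0.0354, 0.0089]
tool_rot: [180.0, -0.0, 90.7]
wrist_force: [-1.4, 0.8, 5.3]
finger_gap: 0.0376
```

Emit:
{"method": "play_rows", "body": {"series": [[[0, 0, 0], 0], [[0, 0, 0], 0], [[0, 0, 0], 0], [[0, 0, 0], 0], [[0, 0, 0], 0], [[0, 0, 0], 0], [[0, 0, 0], 0]], "gripper": 90}}

```text
time: 20.3
tool_pos: [0.4618, -0.0354, 0.0085]
tool_rot: [180.0, -0.0, 90.7]
wrist_force: [0.0, 0.1, 0.5]
finger_gap: 0.0796
```

Emit:
{"method": "play_rows", "body": {"series": [[[0, 0, -15], 0], [[0, 0, -40], 0], [[0, 0, -75], 0], [[0, 0, -110], 0], [[-10, 20, -135], 0], [[-30, 45, -150], 0], [[-55, 75, -150], 0], [[-80, 105, -150], 0], [[-105, 135, -150], 0], [[-120, 165, -150], 0]]}}

```text
time: 21.13
tool_pos: [0.6291, -0.1568, 0.1587]
tool_rot: [180.0, 0.1, 90.6]
wrist_force: [0.1, -0.4, 0.5]
finger_gap: 0.0824
```

Emit:
{"method": "play_rows", "body": {"series": [[[-5, 20, 0], 5], [[-5, 20, 0], 10], [[-5, 20, 0], 10], [[-5, 20, 0], 10], [[-5, 20, 0], 10]]}}

```text
time: 21.55
tool_pos: [0.6476, -0.1578, 0.1584]
tool_rot: [-180.0, -0.0, 80.9]
wrist_force: [-0.2, 0.4, -0.4]
finger_gap: 0.0829
```

```bash
python3 - <<'E'
from h import *
c=bot.read_camera('wrist');s=bot.read_state();print(s['tool_pos'],s['tool_rot'],s['finger_gap'],s['wrist_force'])
cv2.imwrite('pics/w8.png',c['color'][:,:,::-1]);np.save("w8.npy",c,allow_pickle=True)
go(648.3,-110,25,107)
E
```

```text
[ 0.64765021 -0.15779349  0.15857133] [-1.79971205e+02 -2.03338383e-02  8.08417467e+01] 0.0827898743216184 [-0.16876267 -0.67862395  0.21474027]
shift [ 47.2  -6.9 133.6] turn -26.2 t 21.6
```

View pics/w8.png

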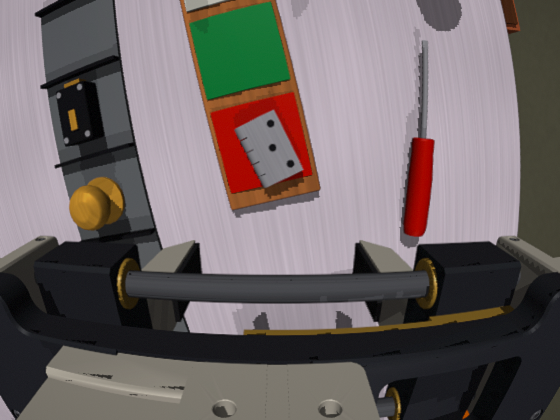

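```bash
python3 - <<'E'
from h import *
c=np.load("w8.npy",allow_pickle=True).item()
h=cv2.cvtColor(c["color"],cv2.COLOR_RGB2HSV);H,S,V=[h[...,i].astype(int) for i in range(3)]
roi=np.zeros(H.shape,bool);roi[105:192,225:312]=1
for k in blobs((S<60)&(V>60)&roi,300): print("hinge",rect(c,k,.027,True),cv2.boundingRect(k))
roi[:]=0;roi[80:146,55:104]=1
for k in blobs((S<60)&(V>90)&roi,5): print("screw",k[:,0].mean(0),cast(c,[k[:,0].mean(0)],.032,True).round(4))
go(648.3,-110.3,17,107)
E
```

```text
hinge (array([ 648.1, -111. ]), array([39. , 60.2]), 17.2) (235, 110, 68, 78)
screw [ 65.69230769 140.15384615] [[ 0.4464 -0.0599  0.032 ]]
screw [ 55.31818182 140.45454545] [[ 0.4322 -0.0567  0.032 ]]
screw [ 87. 133.] [[ 0.4749 -0.0596  0.032 ]]
screw [102.0625     109.20833333] [[ 0.4973 -0.0413  0.032 ]]
screw [58.08333333 95.        ] [[ 0.446  -0.0115  0.032 ]]
screw [78.92307692 86.30769231] [[ 0.4742 -0.0109  0.032 ]]
shift [ 46.9  -6.8 141.6] turn -26.2 t 21.6
```

Emit:
{"method": "play_rows", "body": {"series": [[[12, -2, 10], -7], [[24, -4, 25], -14], [[36, -6, 50], -21], [[46.5, -6.8, 75], -26.2], [[46.5, -6.8, 100], -26.2], [[46.5, -6.8, 120], -26.2], [[46.5, -6.8, 133], -26.2], [[46.5, -6.8, 138], -26.2], [[46.5, -6.8, 138], -26.2], [[46.5, -6.8, 138], -26.2]]}}

```text
time: 22.43
tool_pos: [0.6496, -0.1115, 0.0215]
tool_rot: [179.9, 0.0, 106.9]
wrist_force: [0.4, 0.7, 0.3]
finger_gap: 0.0824
```

Emit:
{"method": "play_rows", "body": {"series": [[[0, 0, 1], 0], [[0, 0, 2], 0], [[0, 0, 2.5], 0], [[0, 0, 2.5], 0], [[0, 0, 2.5], 0]]}}

```text
time: 22.85
tool_pos: [0.6493, -0.1111, 0.0183]
tool_rot: [180.0, 0.0, 106.9]
wrist_force: [-0.3, 0.1, 0.2]
finger_gap: 0.0825
```

Emit:
{"method": "play_rows", "body": {"series": [[[0, -1, 0.8], 0], [[0, -1, 0.8], 0], [[0, -1, 0.8], 0], [[0, -1, 0.8], 0], [[0, -1, 0.8], 0], [[0, -1, 0.8], 0], [[0, -1, 0.8], 0], [[0, -1, 0.8], 0], [[0, -1, 0.8], 0], [[0, -1, 0.8], 0]], "gripper": 20, "force": 30}}

```text
time: 23.68
tool_pos: [0.6482, -0.1115, 0.0172]
tool_rot: [180.0, -0.0, 106.9]
wrist_force: [-0.8, -0.1, 0.3]
finger_gap: 0.0392
```

```bash
python3 - <<'E'
from h import *
s=bot.read_state();print(s['tool_pos'],s['finger_gap'],s['wrist_force'])
go(461.7,55.5,130,90.7)
E
```

```text
[ 0.64821214 -0.11145418  0.0172227 ] 0.039182188428299465 [-0.83278724 -0.12248717  0.29098853]
shift [ 214.  -129.9 -112.8] turn 16.2 t 23.68
```

Emit:
{"method": "play_rows", "body": {"series": [[[0, 0, -5], 0], [[0, 0, -20], 0], [[0, 0, -45], 0], [[0, 0, -75], 0], [[12, -8, -98], 0], [[38, -22, -112], 3], [[68, -40, -112], 8], [[98, -59, -112], 13], [[128, -78, -112], 16.2], [[158, -96, -112], 16.2]]}}

```text
time: 24.52
tool_pos: [0.5088, 0.0127, 0.1295]
tool_rot: [180.0, -0.0, 90.5]
wrist_force: [0.5, 0.5, -0.9]
finger_gap: 0.0396
```

```bash
python3 - <<'E'
from h import *
s=bot.read_state();print(s['tool_pos'],s['finger_gap'],s['wrist_force'])
go(461.7,55,100,90.7)
E
```

```text
[0.50880493 0.01265635 0.12948613] 0.03961778301373479 [ 0.46244618  0.4959847  -0.9085327 ]
shift [ 42.7 -46.8  29.5] turn -0.2 t 24.52
```

Emit:
{"method": "play_rows", "body": {"series": [[[18, -20, 5], 0], [[33, -36, 20], 0], [[43, -47.5, 45], 0], [[43, -47.5, 70], 0], [[43, -47.5, 90], 0], [[43, -47.5, 105], 0], [[43, -47.5, 114], 0], [[43, -47.5, 117], 0], [[43, -47.5, 117], 0], [[43, -47.5, 117], 0]]}}

```text
time: 25.35
tool_pos: [0.4629, 0.0541, 0.0129]
tool_rot: [180.0, -0.0, 90.7]
wrist_force: [0.1, -0.4, -0.9]
finger_gap: 0.0393
```

Emit:
{"method": "play_rows", "body": {"series": [[[0, 0, 0], 0], [[0, 0, 0], 0], [[0, 0, 0], 0]]}}

```text
time: 25.6
tool_pos: [0.4628, 0.0544, 0.0128]
tool_rot: [179.9, -0.0, 90.7]
wrist_force: [-0.0, 0.1, -0.2]
finger_gap: 0.0395
```

Emit:
{"method": "play_rows", "body": {"series": [[[0, 0, 2], 0], [[0, 0, 4], 0], [[0, 0, 4.4], 0], [[0, 0, 4.4], 0], [[0, 0, 4.4], 0]]}}

```text
time: 26.02
tool_pos: [0.4626, 0.0543, 0.0081]
tool_rot: [180.0, -0.0, 90.7]
wrist_force: [-1.2, 0.8, 6.7]
finger_gap: 0.0397
```

Emit:
{"method": "play_rows", "body": {"series": [[[0, 0, 0], 0], [[0, 0, 0], 0], [[0, 0, 0], 0], [[0, 0, 0], 0], [[0, 0, 0], 0], [[0, 0, 0], 0], [[0, 0, 0], 0]], "gripper": 90}}

```text
time: 26.6
tool_pos: [0.4624, 0.0542, 0.0078]
tool_rot: [-180.0, 0.0, 90.7]
wrist_force: [0.0, -0.2, -0.1]
finger_gap: 0.0803
```

Emit:
{"method": "play_rows", "body": {"series": [[[0, 0, -15], 0], [[0, 0, -40], 0], [[0, 0, -75], 0], [[0, 0, -110], 0], [[0, 20, -145], 0], [[0, 50, -160], 0], [[0, 80, -160], 0], [[0, 115, -160], 0], [[0, 150, -160], 0], [[0, 180, -160], 0]]}}

```text
time: 27.43
tool_pos: [0.6443, 0.0567, 0.1678]
tool_rot: [180.0, -0.0, 90.7]
wrist_force: [0.7, -0.1, 0.7]
finger_gap: 0.0825
```

Emit:
{"method": "play_rows", "body": {"series": [[[30, 0, 0], 0], [[60, 0, 0], 0], [[90, 0, 0], 0], [[120, 0, 0], 0], [[120, 0, 0], 0], [[120, 0, 0], 0], [[120, 0, 0], 0]]}}

```text
time: 28.02
tool_pos: [0.6407, 0.1758, 0.1676]
tool_rot: [-180.0, 0.1, 90.7]
wrist_force: [0.8, -0.4, 0.2]
finger_gap: 0.0829
```

```bash
python3 - <<'E'
from h import *
c=bot.read_camera('top');d=bot.read_camera('side')
cv2.imwrite('pics/t9.png',cv2.resize(c['color'][140:300,190:450],None,fx=3,fy=3)[:,:,::-1])
cv2.imwrite('pics/s9.png',cv2.resize(d['color'][120:330,220:400],None,fx=2.8,fy=2.8)[:,:,::-1])
h=cv2.cvtColor(c["color"],cv2.COLOR_RGB2HSV);H,S,V=[h[...,i].astype(int) for i in range(3)]
roi=np.zeros(H.shape,bool);roi[228:285,205:400]=1
for k in blobs((H>5)&(H<26)&(S>140)&(V>90)&roi,60): print("orange/brass",rect(c,k,.043))
for k in blobs((S<60)&(V>105)&roi,200): print("hinge",rect(c,k,.018))
E
```

```text
orange/brass (array([ 463.1, -221.4]), array([38.2, 38.2]), 89.1)
orange/brass (array([ 461.4, -128.3]), array([46.8, 46.2]), 45.2)
hinge (array([462.8,  54.9]), array([37.4, 59.8]), 0.7)
hinge (array([461.7, -71.9]), array([110. , 386.5]), 0.7)
```

View pics/t9.png

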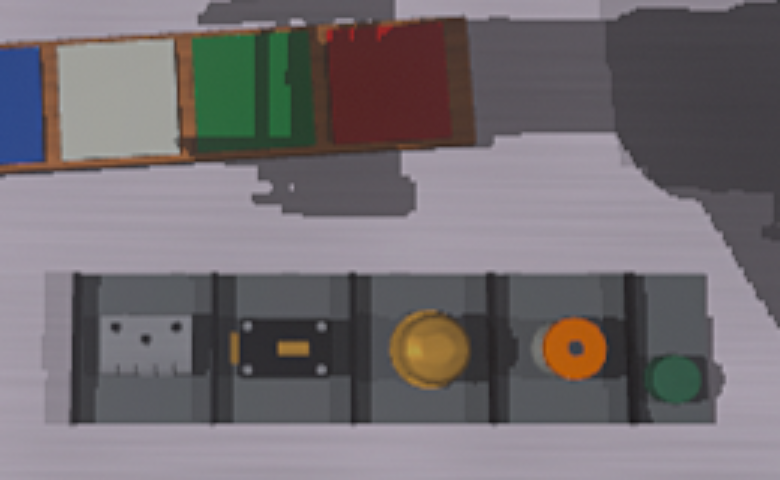

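View pics/s9.png

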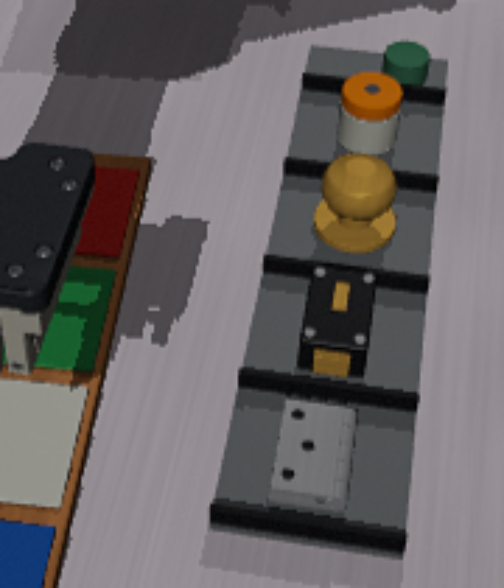

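```bash
python3 -c "
from bench import bot
print(bot.job_done())"
```

```text
the job is handed in; nothing more can be done
None
```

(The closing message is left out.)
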